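# Set the child lock on a display induction hob

### The arm

A 6-joint arm with a two-finger parallel gripper is mounted at the origin on the work surface. World frame = base frame: x ahead of the robot, y to its left, z up, the work surface at z = 0. Lengths are in mm, angles in rad, forces in N, time in s.
With the tool pointing down it reaches from about 250 to 775 mm from the base axis. Payload 4 kg.
Tool frame: the origin (TCP) lies midway between the tips of the shut fingers; the grasp point (between the pads) lies 19 mm behind it; z points along the fingers, y is the line along which they close (so a half turn about z gives the same grasp; the last joint's range is limited). The gripper opens to 94 mm and grips with 3 to 60 N. Pads are 16 mm wide; open, the fingers measure 119 mm over their backs; the gripper's body (75 mm by 177 mm) begins 78 mm behind the grasp point.
Start: joints at [-1.321, 0.087, 1.371, -0, 1.684, -0.103], TCP at [190.038, -516.145, 205.506] pointing down, gripper open.
Joint ranges: [-3.1, 3.1], [-0.76, 2.03], [0.27, 2.55], [-1.08, 4.22], [0.17, 2.65], [-2.57, 2.57]. Speed limits (rad/s): [2.79, 2.79, 3.14, 3.14, 3.14, 3.14].

### API

Orientations are given as a 3x3 rotation matrix whose columns are the frame's x, y, z axes.
In Python, from workcell import * gives the robot as it stands.
- The arm moves only by the tool send_rows, never from a script. Its argument "moves" is text: rows parted by semicolons, each of 7 numbers parted by spaces: the gripper command: -1 is shut, 1 is fully open, values between are in proportion, then the shift along the tool's x, y, z in mm, then the turn, a rotation vector about the tool's x, y, z in degrees. In form: claw x y z rx ry rz; .... A call has 1 to 10 rows; each row shifts and turns the commanded pose from where the row before left it, along the tool's axes as they then stand; what a row does not reach is not made up. A row lasts 1/8 s, in which the tool goes at most 62.5 mm and 10.7 degrees, less where a joint would pass 70% of its speed; a pose out of reach is approached as far as the arm can. A call is refused whole if a number of a shift passes 62.5 or a number of a turn 10.7, either way. A call with a gripper value outside its range is refused whole. The fingers move at their own pace and stop on an object; "newtons" is the grip in N (left out, the last holds). Time passes only in rows, so rows that do not move let the fingers close. It gives the time, the measured TCP pose, the force, the opening and the grip force at its end, in the units of the state.
- observe(): the state, without advancing time (a new reading comes with each control period).
- snapshot(name): name is "scene" or "side" or "wrist"; returns the picture (384x512x3 uint8, red, green, blue); there is no depth.
- camera_model(name): a dict with "K" (3x3 intrinsics, pixels), "distortion" ([k1, k2, p1, p2, k3] as OpenCV has them; the pictures are not rectified), "R" (3x3) and "t" (3): a world point X has camera coordinates R X + t. Camera axes: x right, y down, z forward; pixel columns grow to the right and rows downward; lengths in mm; the calibration is good to about 2 mm. A picture is of the moment at which its call begins: read the wrist's pose just before it. camera_model takes no time and is no camera call; for the wrist camera it gives the pose at the moment of the call.
- finish_job(): hands the job in; it is judged then, once.
The state is a dict: "t": time; "q": joint angles; "qd": joint speeds; "tau": joint torques, N m; "eef_pos": TCP position; "eef_rot": TCP orientation; "contact_force": force on the tool from outside, world axes, zero at the start; "torque": the same for the moment, N m; "width": opening from 0.0 (shut) to 1.0 (fully open); "gripper_force": force on a finger pad.
Only numpy, scipy, OpenCV 4.12 (cv2) and the standard library are available. Lean on these libraries where they do the work, as an engineer would, in place of code of your own. Each camera call takes 0.05 s, during which the arm holds its last target. There are 200 camera calls.

### The job

Set the child lock on the portable induction hob before customers get at it: press its on/off key (red mark, right-hand end of the key row) and let it come up again, then press the minus and plus keys down together, one fingertip on each, hold both down for a good three seconds and let go. Do not press the mode key, and do not lift or shift the hob, the pan and magnet on it or anything else on the bench.

Things in the scene. Friction and masses are not known exactly. Their poses are not given: they have to be found in the camera images.
- hob: portable induction hob: black glass-topped box 290 mm wide (y), 360 mm deep (x), glass 62 mm above the bench, 2.8 kg, loose on four rubber feet. Origin: centre of its underside; -x is the front edge, towards the robot (turned up to 20 degrees), y to its left, z up. Key row 35 mm behind the front edge, from left: mode, minus, display, plus, on/off at y = +100, +30, -30, -100 mm
- key_onoff_top (a point): centre of the top face of the on/off key (red ring-and-bar mark), right-hand end of the row (hob -y), 69 mm above the bench when up; it goes down with the key. All four keys are light grey round caps 22 mm across standing 7 mm above the glass, sprung, 5 mm of travel: each starts to move at about 1.2 N, is fully down at 4 N and comes up by itself
- key_minus_top (a point): centre of the top face of the minus key (one dark bar), just left of the display; 69 mm above the bench when up
- key_plus_top (a point): centre of the top face of the plus key (dark cross), just right of the display, 60 mm from the minus key centre to centre; 69 mm above the bench when up
- key_mode_top (a point): centre of the top face of the mode key (three blue bars), at the left-hand end of the row (hob +y); not to be pressed
- key_onoff (a joint): travel of the on/off key in m: 0 up, 0.005 fully down; counts as pressed beyond 0.0025
- key_minus (a joint): travel of the minus key in m: 0 up, 0.005 fully down; counts as pressed beyond 0.0025
- key_plus (a joint): travel of the plus key in m: 0 up, 0.005 fully down; counts as pressed beyond 0.0025
- key_mode (a joint): travel of the mode key in m: 0 up, 0.005 fully down
- pan: steel-grey frying pan standing on the hob's cooking zone behind the keys, 180 mm across the rim, 42 mm high, its 150 mm handle pointing to the left or back left of the hob, about 115 mm above the bench. Origin: centre of its underside. Its rim stays about 100 mm behind the key row
- remote: black remote control lying flat on the bench beside the hob, 165 x 44 x 18 mm. Origin: centre of its underside
- tape: roll of amber packing tape lying flat on the bench beside the hob, 100 mm across, 48 mm high. Origin: centre of its underside
- phone: black cordless telephone leaning in its grey charging base, 135 x 85 mm and 115 mm high, on the bench near one side of the robot. Origin: centre of its underside
- carton: small dark blue carton 130 x 100 x 60 mm with an orange star, on the bench near one side of the robot. Origin: centre of its underside
- magnet: red round test magnet lying on the hob's glass on the left, 60 to 85 mm behind the mode key, 36 mm across, 12 mm high. Origin: centre of its underside

How it is judged (in metres and radians):
On the way, in this order (a step that is already met when the one before it is completed fails the run):
1. the on/off key is pressed, with minus and plus up (value of joint key_onoff above 0.0025 m and value of joint each of key_minus, key_plus below 0.001 m), for 0.05 s.
2. the on/off key has come up again (value of joint key_onoff below 0.001 m), for 0.05 s.
3. minus and plus are held down together for 2.7 s without a break (value of joint each of key_minus, key_plus above 0.0025 m and value of joint key_onoff below 0.001 m), for 2.7 s.
4. minus and plus are let go (value of joint each of key_minus, key_plus below 0.001 m), for 0.1 s.
At the end, for the whole second after the job is handed in: All four keys are up again (less than 1 mm down); the hob stands still and level within 20 mm of its starting place, with the pan and the magnet on it, and everything else lies within 20 mm of where it was (all of step 4 and value of joint each of key_onoff, key_mode below 0.001 m and distance of each of hob, pan, remote, tape, phone, carton, magnet from where it was at the start of the episode below 0.02 m and linear speed of hob below 0.01 m/s and angle between hob's own z axis and vertical below 0.03 rad); the robot touches nothing.
It fails at once if the mode key is pressed (beyond 2.5 mm) (value of joint key_mode above 0.0025 m).
It fails at once if the on/off key is pressed while minus or plus is pressed (value of joint key_onoff above 0.0025 m and value of joint any of key_minus, key_plus above 0.0025 m).
It fails at once if the hob is lifted, tipped or shifted (by more than 10 mm, 0.06 rad or 20 mm) (distance of hob from where it was at the start of the episode above 0.02 m or height (world z) of hob above 0.01 m or angle between hob's own z axis and vertical above 0.06 rad).
It fails at once if the pan is moved by more than 20 mm or lifted off the hob by more than 12 mm (distance of pan from where it was at the start of the episode above 0.02 m or height (world z) of pan above 0.075 m).
It fails at once if something else on the bench or on the hob is moved by more than 20 mm (distance of any of remote, tape, phone, carton, magnet from where it was at the start of the episode above 0.02 m).
It also fails if it takes over 42 s, if anything falls off the work surface, if the arm or the gripper's body presses on something with over 40 N, if the wrist force passes 120 N, or if a joint passes its speed limit or range.

## Working session

There is one attempt and no reset: what is moved stays moved. The work goes in short steps, Python scripts to look and compute and a tool call to move; the robot and the scene stay as the last step left them, time stands still between calls to the robot, and variables do not carry over. Pictures are saved under pics/ and viewed, at most 10 in all, crops included, and the job is handed in when it is done.

Besides the shell and the picture viewer there is one more tool, called after ">>>" as name(argument=value, ...) on one line, values as JSON. send_rows: Moves the arm, as the interface text tells. Its arguments: {"type":"object","properties":{"moves":{"type":"string"},"newtons":{"type":"number"}},"required":["moves"]}

```bash
mkdir -p pics; python3 - <<'E'
from workcell import *
import cv2
s=observe();print(s['t'],s['eef_pos'],s['eef_rot'],s['width'])
for n in("scene","side"):
    im=snapshot(n);cv2.imwrite(f"pics/{n}0.png",im[:,:,::-1])
    c=camera_model(n);print(n,c['K'],c['distortion'],c['R'],c['t'])
E
```

```text
0.0 [ 189.91085038 -515.57425261  204.31515714] [[ 9.38409782e-01  3.45523963e-01 -5.21256105e-04]
 [ 3.45524263e-01 -9.38407349e-01  2.15191034e-03]
 [ 2.54386030e-04 -2.19948035e-03 -9.99997549e-01]] 1.001448446953434
scene [[397.57153164   0.         257.59979661]
 [  0.         397.57153164 192.96441773]
 [  0.           0.           1.        ]] [-0.02249638  0.          0.          0.          0.        ] [[ 0.71115244  0.70268658 -0.02222098]
 [ 0.34567106 -0.37700882 -0.859288  ]
 [-0.61218765  0.60340361 -0.51100916]] [-353.83909839 -102.4172291  1572.88414906]
side [[468.89001696   0.         258.60559345]
 [  0.         468.89001696 193.44247072]
 [  0.           0.           1.        ]] [-0.10646085  0.          0.          0.          0.        ] [[-0.85618838 -0.51666227  0.00124505]
 [-0.28925194  0.47733517 -0.82974963]
 [ 0.42810602 -0.71078213 -0.55813439]] [ 446.27463076  210.96206856 1082.96981157]
```

View pics/scene0.png

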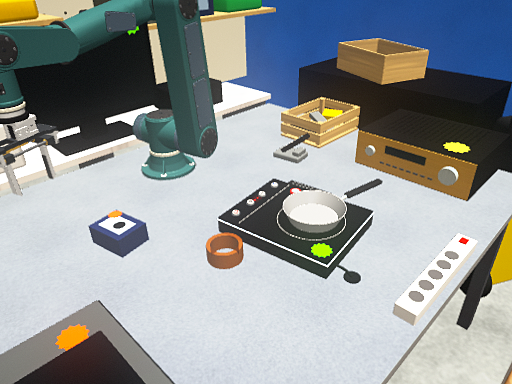

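View pics/side0.png

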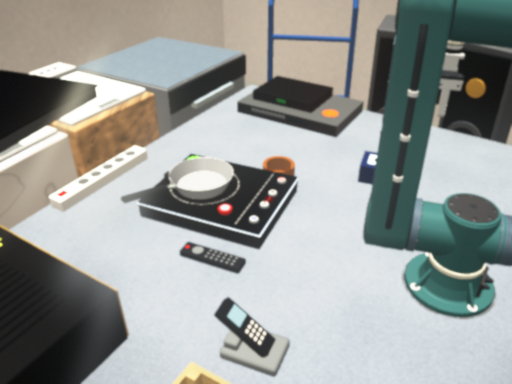

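The scene view shows the key row from (236,212) to (274,185), with the on/off key nearest the tape. In the side view it runs from (282,181) for on/off to (253,219) for mode. I'll find the blobs and cast rays onto z=69.

```bash
cat > h.py <<'E'
from workcell import *
import cv2, numpy as np
def ray(c,uv,z):
    p=cv2.undistortPoints(np.array([[uv]],float),c['K'],np.array(c['distortion']))[0,0]
    R=np.array(c['R']);t=np.array(c['t']);o=-R.T@t;d=R.T@np.array([p[0],p[1],1.])
    return o+d*(z-o[2])/d[2]
def blobs(im,box,thr,amin,amax):
    x0,y0,x1,y1=box;g=im[y0:y1,x0:x1].min(axis=2)
    n,l,st,ce=cv2.connectedComponentsWithStats((g>thr).astype('uint8'))
    return [(ce[i]+[x0,y0],st[i,4],st[i,2:4]) for i in range(1,n) if amin<=st[i,4]<=amax]
E
python3 - <<'E'
from h import *
for n,box in(("scene",(225,175,285,222)),("side",(242,172,292,228))):
    im=cv2.imread(f"pics/{n}0.png");c=camera_model(n)
    for thr in(110,140):
        print(n,thr)
        for ce,a,wh in blobs(im,box,thr,6,90): print(ce.round(1),a,wh,ray(c,ce,69).round(1))
E
```

```text
scene 110
[274.1 184.4] 37 [7 6] [485.9  90.3  69. ]
[277.7 192.8] 30 [14 12] [530.2  58.8  69. ]
[261.7 193.5] 37 [8 6] [496.4  21.8  69. ]
[250.  201.7] 39 [7 7] [504.1 -37.2  69. ]
[268. 200.] 7 [3 3] [537.5   6.9  69. ]
[281.3 209.1] 42 [ 8 22] [601.1  -3.7  69. ]
[257.4 208.1] 31 [16 13] [545.6 -47.5  69. ]
[235.6 212.3] 45 [8 7] [ 514.6 -106.5   69. ]
[247. 216.] 7 [3 3] [553.  -97.2  69. ]
[242.  219.6] 11 [6 4] [ 555.8 -119.6   69. ]
scene 140
[274.1 184.1] 27 [7 5] [484.7  91.8  69. ]
[281.5 190. ] 8 [6 5] [527.6  79.8  69. ]
[261.6 193.1] 27 [6 5] [494.3  23.4  69. ]
[250.2 201.5] 33 [7 6] [503.4 -35.8  69. ]
[281.5 209. ] 35 [ 8 22] [600.9  -2.7  69. ]
[254.2 210.6] 9 [7 6] [548.1 -63.   69. ]
[235.6 212. ] 36 [8 6] [ 513.6 -105.5   69. ]
side 110
[255.8 195.8] 81 [31 42] [524.6   9.2  69. ]
[281.1 179.8] 52 [9 7] [505.5 -97.1  69. ]
[272.2 192.1] 57 [10  7] [495.7 -29.   69. ]
[263.8 204. ] 61 [10  7] [486.7  30.9  69. ]
[253.4 218.5] 69 [10  8] [476.8  99.   69. ]
side 140
[281.  179.8] 38 [9 6] [505.6 -96.9  69. ]
[272. 192.] 47 [9 7] [496.4 -29.4  69. ]
[263.9 203.6] 48 [9 6] [487.6  29.3  69. ]
[253.3 218.2] 55 [10  7] [477.8  98.1  69. ]
```

The two rays agree to within about 8 mm, and the spacings of 70/60/70 mm match. Averaged positions are on/off (510,-101), plus (500,-33), minus (491,27) and mode (481,95), with a yaw of about 8°. I'll move above the row now.

>>> send_rows(moves="-1 44 -28 0 0 0 0;-1 44 -28 0 0 0 0;-1 44 -28 0 0 0 0;-1 44 -28 0 0 0 0;-1 44 -28 0 0 0 0;-1 44 -28 0 0 0 0;-1 44 -28 0 0 0 0;-1 44 -28 0 0 0 0;-1 44 -28 0 0 0 6;-1 44 -28 0 0 0 6", newtons=10)

```text
t: 1.35
eef_pos: [510.9, -103.2, 205.1]
eef_rot: [[0.99, 0.14, -0.001], [0.14, -0.99, -0.0], [-0.001, 0.0, -1.0]]
contact_force: [0.6, -0.6, -0.2]
width: 0.012
gripper_force: 0.0
```

>>> send_rows(moves="-1 0 0 0 0 0 0;-1 0 0 0 0 0 0")

```text
t: 1.6
eef_pos: [509.8, -105.0, 204.9]
eef_rot: [[0.99, 0.144, -0.002], [0.144, -0.99, -0.0], [-0.002, 0.0, -1.0]]
contact_force: [-0.7, -0.2, 0.8]
width: 0.008
gripper_force: 0.0
```

```bash
python3 - <<'E'
from h import *
s=observe();print(s['t'],s['eef_pos'],s['eef_rot'][:,:2].round(3),s['width'],s['contact_force'])
c=camera_model("wrist")
im=snapshot("wrist");cv2.imwrite("pics/w1.png",im[:,:,::-1]);np.save("w1.npy",dict(c),allow_pickle=True)
print(c)
E
```

```text
1.6 [ 509.83292635 -105.02945836  204.87737324] [[ 0.99   0.144]
 [ 0.144 -0.99 ]
 [-0.002  0.   ]] 0.008301227090420861 [-0.6996758  -0.2212833   0.79152498]
{'K': array([[298.81172833,   0.        , 255.03330438],
       [  0.        , 298.81172833, 189.60684598],
       [  0.        ,   0.        ,   1.        ]]), 'distortion': array([-0.01663171,  0.        ,  0.        ,  0.        ,  0.        ]), 'R': array([[ 0.14398286, -0.98957929, -0.00132938],
       [-0.95459383, -0.1392463 ,  0.26336494],
       [-0.2608056 , -0.03665102, -0.96469536]]), 't': array([-176.63068389,  444.78170817,  519.65554932])}
```

View pics/w1.png

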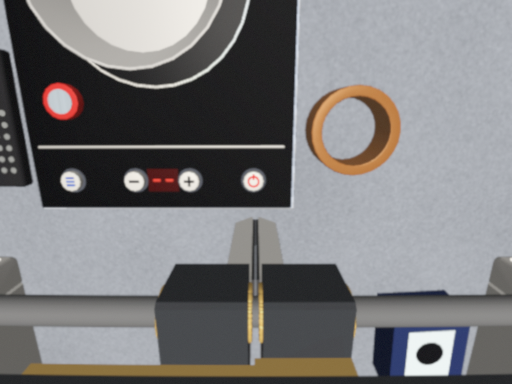

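The wrist view shows the keys from left to right: mode at (72,181), minus (135,181), plus (190,181) and on/off, with the red mark, at (254,181). The fingertips are at about (256,225).

```bash
python3 - <<'E'
from h import *
c=np.load("w1.npy",allow_pickle=True).item();im=cv2.imread("pics/w1.png")
g=cv2.morphologyEx((im.max(axis=2)>120).astype('uint8'),cv2.MORPH_CLOSE,np.ones((7,7)))[160:200,50:280]
g[:, 100:127]=0 if 0 else g[:,100:127]
n,l,st,ce=cv2.connectedComponentsWithStats(g)
P=[]
for i in range(1,n):
    if 200<st[i,4]<900:
        p=st[i,:2]+st[i,2:4]/2-.5+[50,160];P.append(ray(c,p,69));print(p,st[i],P[-1].round(1))
s=observe();R=s['eef_rot'];e=s['eef_pos']
for p in P:print('tool offset',(R.T@(p-e)).round(1))
print('tip px',cv2.projectPoints(np.array([e]),cv2.Rodrigues(c['R'])[0],c['t'],c['K'],c['distortion'])[0])
E
```

```text
[ 70. 181.] [ 10  11  21  21 348] [480.9  95.6  69. ]
[134. 181.] [ 74  11  21  21 353] [491.   25.9  69. ]
[175.5 180.5] [102  10  48  22 490] [498.1 -18.9  69. ]
[253.  180.5] [192  10  23  22 366] [ 510.2 -102.1   69. ]
tool offset [   0.3 -203.2  136.1]
tool offset [   0.4 -132.8  136.1]
tool offset [  1.  -87.4 136.1]
tool offset [  1.2  -3.3 136.1]
tip px [[[256.47106975 231.37556527]]]
```

The on/off key is at (510,-102), which agrees with the stereo result, and minus and plus are centred 100 mm along tool -y from it. Next I descend over on/off.

>>> send_rows(moves="-1 1 -3 30 0 0 0;-1 0 0 40 0 0 0;-1 0 0 35 0 0 0;-1 0 0 20 0 0 0;-1 0 0 5 0 0 0;-1 0 0 0 0 0 0")

```text
t: 2.4
eef_pos: [510.8, -102.7, 76.0]
eef_rot: [[0.99, 0.142, 0.001], [0.142, -0.99, -0.0], [0.001, 0.0, -1.0]]
contact_force: [-0.1, -0.1, 0.1]
width: 0.003
gripper_force: 0.0
```

>>> send_rows(moves="-1 0 0 3 0 0 0;-1 0 0 3 0 0 0;-1 0 0 2 0 0 0;-1 0 0 0 0 0 0")

```text
t: 2.9
eef_pos: [511.3, -101.9, 67.9]
eef_rot: [[0.99, 0.143, 0.001], [0.143, -0.99, -0.001], [0.001, 0.001, -1.0]]
contact_force: [-0.0, -0.8, 2.4]
width: 0.007
gripper_force: 0.9
```

>>> send_rows(moves="-1 0 0 2 0 0 0;-1 0 0 0 0 0 0;-1 0 0 0 0 0 0")

```text
t: 3.28
eef_pos: [511.3, -101.9, 65.9]
eef_rot: [[0.99, 0.143, 0.001], [0.143, -0.99, -0.0], [0.001, 0.001, -1.0]]
contact_force: [0.5, -0.4, 3.3]
width: 0.004
gripper_force: 1.5
```

>>> send_rows(moves="-1 0 0 1 0 0 0;-1 0 0 0 0 0 0;-1 0 0 0 0 0 0")

```text
t: 3.65
eef_pos: [511.3, -101.9, 64.8]
eef_rot: [[0.99, 0.143, 0.001], [0.143, -0.99, -0.0], [0.001, 0.001, -1.0]]
contact_force: [1.0, -0.2, 2.4]
width: 0.005
gripper_force: 1.8
```

At 4.2 mm down the key is well pressed. I'll release it, lift and move over to minus and plus with the fingers half open.

>>> send_rows(moves="-1 0 0 -15 0 0 0;-1 0 0 -20 0 0 0;0.01 0 -25 0 0 0 0;0.01 0 -25 0 0 0 0;0.01 0 -25 0 0 0 0;0.01 0 -25 0 0 0 0;0.01 0 0 0 0 0 0;0.01 0 0 0 0 0 0")

```text
t: 4.65
eef_pos: [496.4, -3.2, 99.4]
eef_rot: [[0.99, 0.143, -0.001], [0.143, -0.99, -0.0], [-0.001, 0.0, -1.0]]
contact_force: [-0.4, 0.8, 1.2]
width: 0.506
gripper_force: 0.0
```

```bash
python3 - <<'E'
from h import *
s=observe();print(s['t'],s['eef_pos'],s['eef_rot'].round(3),s['width'],s['contact_force'])
c=camera_model("wrist")
im=snapshot("wrist");cv2.imwrite("pics/w2.png",im[:,:,::-1])
e=np.array(s['eef_pos']);y=s['eef_rot'][:,1]
Q=np.array([e,e+30*y,e-30*y,[491,26,69],[499.5,-33.5,69]])
print(cv2.projectPoints(Q,cv2.Rodrigues(c['R'])[0],c['t'],c['K'],c['distortion'])[0].reshape(-1,2).round(1))
E
```

```text
4.65 [496.36997634  -3.17346949  99.43015801] [[ 0.99   0.143 -0.001]
 [ 0.143 -0.99  -0.   ]
 [-0.001  0.    -1.   ]] 0.5055103482198796 [-0.41592874  0.7995846   1.23608474]
[[255.8 230.9]
 [302.2 230.9]
 [209.3 230.9]
 [215.9 216.1]
 [296.6 216.3]]
```

View pics/w2.png

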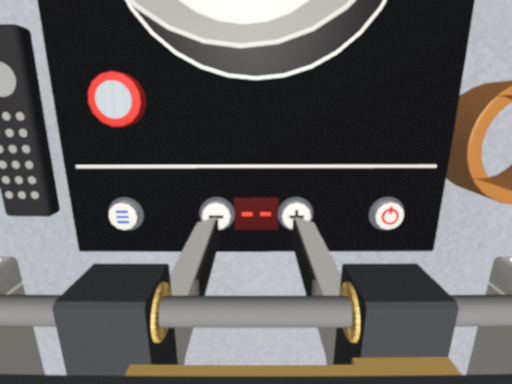

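Both fingertips, at (210,225) and (302,225), line up with minus (216,214) and plus (296,214), and on/off is up again. I'll press both.

>>> send_rows(moves="0.01 -1 0 15 0 0 0;0.01 0 0 10 0 0 0;0.01 0 0 4 0 0 0;0.01 0 0 2 0 0 0;0.01 0 0 2 0 0 0;0.01 0 0 1 0 0 0;0.01 0 0 0 0 0 0;0.01 0 0 0 0 0 0")

```text
t: 5.7
eef_pos: [495.5, -3.1, 66.3]
eef_rot: [[0.99, 0.143, 0.0], [0.143, -0.99, -0.001], [-0.0, 0.001, -1.0]]
contact_force: [-4.4, -1.1, 5.0]
width: 0.502
gripper_force: 2.8
```

>>> send_rows(moves="0.01 0 0 1.5 0 0 0;0.01 0 0 0 0 0 0;0.01 0 0 0 0 0 0")

```text
t: 6.08
eef_pos: [495.6, -3.1, 65.1]
eef_rot: [[0.99, 0.143, 0.0], [0.143, -0.99, -0.001], [0.0, 0.001, -1.0]]
contact_force: [-4.9, -0.8, 6.0]
width: 0.505
gripper_force: 3.4
```

```bash
python3 - <<'E'
from h import *
s=observe();print(s['t'],s['eef_pos'],s['width'],s['contact_force'],s['torque'])
im=snapshot("wrist");cv2.imwrite("pics/w3.png",cv2.resize(im[150:290,60:450,::-1],None,fx=2,fy=2))
E
```

```text
6.075 [495.61807834  -3.09871953  65.10879156] 0.5045760119547245 [-4.92206382 -0.83573377  5.99121419] [-0.10433647  0.91968633  0.01767304]
```

View pics/w3.png

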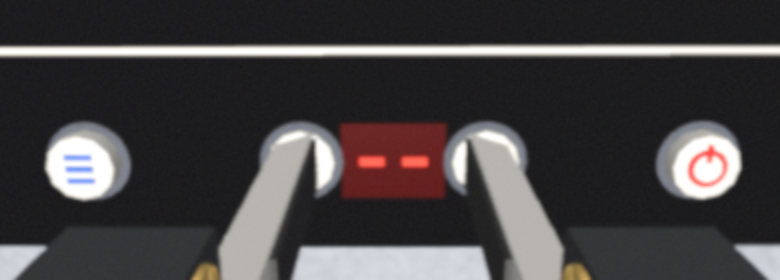

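Minus and plus are visibly sunk, while mode and on/off stand proud. I'll add 0.8 mm for margin and hold.

>>> send_rows(moves="0.01 0 0 0.8 0 0 0;0.01 0 0 0 0 0 0;0.01 0 0 0 0 0 0;0.01 0 0 0 0 0 0;0.01 0 0 0 0 0 0;0.01 0 0 0 0 0 0;0.01 0 0 0 0 0 0;0.01 0 0 0 0 0 0;0.01 0 0 0 0 0 0;0.01 0 0 0 0 0 0")

```text
t: 7.38
eef_pos: [495.6, -3.1, 64.5]
eef_rot: [[0.99, 0.143, 0.0], [0.143, -0.99, -0.001], [0.0, 0.001, -1.0]]
contact_force: [-4.9, -0.1, 7.3]
width: 0.505
gripper_force: 3.8
```

>>> send_rows(moves="0.01 0 0 0 0 0 0;0.01 0 0 0 0 0 0;0.01 0 0 0 0 0 0;0.01 0 0 0 0 0 0;0.01 0 0 0 0 0 0;0.01 0 0 0 0 0 0;0.01 0 0 0 0 0 0;0.01 0 0 0 0 0 0;0.01 0 0 0 0 0 0;0.01 0 0 0 0 0 0")

```text
t: 8.62
eef_pos: [495.6, -3.1, 64.5]
eef_rot: [[0.99, 0.143, 0.0], [0.143, -0.99, -0.001], [0.0, 0.001, -1.0]]
contact_force: [-4.6, 0.5, 6.9]
width: 0.508
gripper_force: 3.8
```

>>> send_rows(moves="0.01 0 0 0 0 0 0;0.01 0 0 0 0 0 0;0.01 0 0 0 0 0 0;0.01 0 0 0 0 0 0;0.01 0 0 0 0 0 0;0.01 0 0 0 0 0 0;0.01 0 0 0 0 0 0;0.01 0 0 0 0 0 0;0.01 0 0 0 0 0 0;0.01 0 0 0 0 0 0")

```text
t: 9.88
eef_pos: [495.6, -3.1, 64.5]
eef_rot: [[0.99, 0.143, 0.0], [0.143, -0.99, -0.001], [0.0, 0.001, -1.0]]
contact_force: [-4.7, -1.2, 9.0]
width: 0.504
gripper_force: 3.8
```

Held for 3.75 s at about 7 N in all. Now I let go and lift.

>>> send_rows(moves="0.01 0 0 -15 0 0 0;0.01 0 0 -25 0 0 0;0.01 0 0 -40 0 0 0;0.01 0 0 -40 0 0 0;0.01 0 0 0 0 0 0;0.01 0 0 0 0 0 0")

```text
t: 10.62
eef_pos: [495.5, -2.9, 182.5]
eef_rot: [[0.99, 0.143, -0.0], [0.143, -0.99, 0.0], [-0.0, -0.0, -1.0]]
contact_force: [-0.2, 0.1, -1.4]
width: 0.504
gripper_force: 0.0
```

```bash
python3 - <<'E'
from h import *
s=observe();print(s['t'],s['eef_pos'],s['contact_force'])
im=snapshot("wrist");cv2.imwrite("pics/w4.png",im[:,:,::-1])
E
```

```text
10.625 [495.51215794  -2.85050359 182.49350093] [-0.17302734  0.11722068 -1.3752915 ]
```

View pics/w4.png

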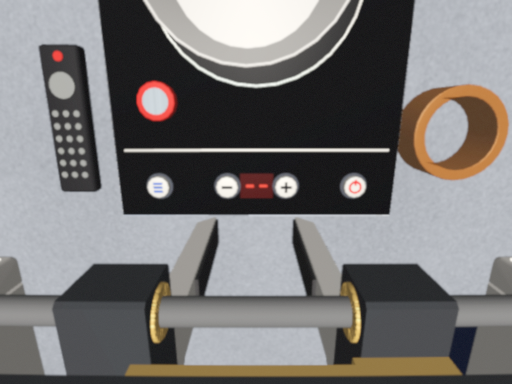

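The picture shows all four keys up, at (159,187), (227,187), (286,187) and (354,187). The hob, pan, magnet, remote and tape are in place and the gripper is clear. The on/off pad force of 2 × 1.8 N also fits 4.2 mm of travel.

```bash
python3 -c "
from workcell import *
print(finish_job())"
```

```text
the job is handed in; nothing more can be done
None
```

The child-lock sequence is done and handed in: on/off pressed to about 4.2 mm and released, then minus and plus held down together for about 3.75 s and let go. The last picture showed all four keys up and nothing in view moved; no verdict came back, and the display read "--" throughout, so the lock itself isn't confirmed.

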